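# Hang the nozzle caddy on the drop-flap peg

## Robot

A 6-joint arm with a two-finger parallel gripper is mounted at the origin on the work surface. World frame = base frame: x ahead of the robot, y to its left, z up, the work surface at z = 0. Lengths are in mm, angles in rad, forces in N, time in s.
With the tool pointing down it reaches from about 350 to 975 mm from the base axis. Payload 17.4 kg.
Tool frame: the origin (TCP) lies at the very end of the fingers, on their centre line; the grasp point (between the pads) lies 19 mm behind it; z points along the fingers, y is the line along which they close (so a half turn about z gives the same grasp; the last joint's range is limited). The gripper opens to 85 mm and grips with 20 to 120 N. Pads are 22 mm wide; open, the fingers measure 114 mm over their backs; the gripper's body (76 mm by 85 mm) begins 54 mm behind the grasp point. The pads swing forward as they close: fully open they stand 13 mm farther back than shut.
Start: joints at [1.137, 0.116, 1.442, -0, 1.584, -0.038], TCP at [260.252, 622.817, 231.303] pointing down, gripper open.
Joint ranges: [-2.83, 2.83], [-0.83, 2.19], [0.07, 2.5], [-1.14, 4.28], [0.01, 3], [-2.97, 2.97]. Speed limits (rad/s): [1.89, 1.89, 2.22, 3.14, 3.14, 3.14].

## Interface

Orientations are given as a unit quaternion [x, y, z, w].
In Python, from rig import get_state, get_image, close_job gives the robot as it stands. The module is installed in compiled form; this text tells all that it offers.
- The arm moves only by the tool drive_tool, never from a script. Its argument "steps" is a list of rows, each a list of 3 entries, a list of its own where there are three numbers: the turn, a rotation vector about the tool's x, y, z in degrees, then the shift along the tool's x, y, z in units of 30 mm (1.0 is 30 mm), then the opening, from 0 (shut) to 1 (fully open). In form: [[[rx, ry, rz], [tx, ty, tz], jaw], ...]. A call has 1 to 10 rows; each row shifts and turns the commanded pose from where the row before left it, along the tool's axes as they then stand; what a row does not reach is not made up. A row lasts 1/10 s, in which the tool goes at most 50 mm and 8.59 degrees, less where a joint would pass 70% of its speed; a pose out of reach is approached as far as the arm can. A call is refused whole if a number of a shift passes 1 or a number of a turn 8.59, either way. A call with a gripper value outside its range is refused whole. The fingers move at their own pace and stop on an object; the grip force is fixed at half the most. Time passes only in rows, so rows that do not move let the fingers close. It gives the time, the measured TCP pose, the force, the opening and the grip force at its end, in the units of the state.
- get_state(): the state, without advancing time (a new reading comes with each control period).
- get_image(name): name is "scene" or "top" or "wrist"; returns a dict with "img" (384x512x3 uint8, blue, green, red), "range_z" (384x512 float32, mm along the optical axis (not along the pixel's ray), 0 where there is no reading), "fov_y" (degrees; the focal length in pixels is half the picture's height over the tangent of half this angle, whatever the lens; pixels are square), "cx", "cy" (the principal point, pixels), "rvec" (rotation vector, rad) and "tvec" (3), from world to camera coordinates, as OpenCV has them. Camera axes: x right, y down, z forward; pixel columns grow to the right and rows downward; lengths in mm; the calibration is good to about 2 mm. The wrist camera is an equidistant fisheye: a pixel r from the principal point sees the ray r / f radians off the axis. A picture is of the moment at which its call begins.
- close_job(): hands the job in; it is judged then, once.
The state is a dict: "time_s": time; "qpos": joint angles; "joint_velocities": joint speeds; "joint_torque": joint torques, N m; "tool_pos": TCP position; "tool_rot": TCP orientation; "force": force on the tool from outside, world axes, zero at the start; "ft_torque": the same for the moment, N m; "gripper_width": opening from 0.0 (shut) to 1.0 (fully open); "gripper_force": force on a finger pad.
Only numpy, scipy, OpenCV 4.12 (cv2) and the standard library are available. Lean on these libraries where they do the work, as an engineer would, in place of code of your own. Each camera call takes 0.05 s, during which the arm holds its last target. There are 200 camera calls.

## Task

Pick up the hot-air nozzle caddy by its orange grip and hang it by its window on the steel peg of the post, pushing the red drop flap up with the caddy and going on until the flap has fallen shut behind it; then let go so that the caddy hangs still and straight from the peg. The peg's height on the post is set anew each time and is not measured, so find it by touch or sight, and handle post and caddy gently: no hard knocks or pushes (stay below 25 N). Leave the other things on the bench where they are.

Things in the scene. Friction and masses are not known exactly. Their poses are not given: they have to be found in the camera images.
- post: Aluminium post, 24 x 30 mm, 215 mm high, on a dark foot (90 x 100 x 10 mm), fixed to the bench. Origin: centre of the post on the bench; z up. A level steel peg sticks out along the post's own -x (towards the robot) at y = 0, from a black clamp block 44 mm wide and 24 mm high (level with the peg). The peg and block do not shift under forces below 25 N.
- peg_foot (a point): Point on the bench straight below the peg's root, at post x = -55 mm: front of two round rubber buffers (y = +-18 mm) on a sprung plate, the stop for the eye; it gives 7 mm at 1.2 N per mm, then is hard. The height of the peg's middle above the bench is between 155 and 191 mm, new each time and NOT given by any reading: see or feel for it, e.g. softly from above with closed fingertips.
- flap_foot (a point): Point on the bench straight below the flap's pivot pin (post x = -95 mm). The peg is a level U loop of round bar 8 mm thick: 22 mm wide over all (y -11 to 11 mm), 8 mm high, from post x = -55 to its rounded end at x = -110 mm. The flap hangs in the loop's slot, its pivot at the height of the peg's middle.
- flap (a joint): Angle (rad) of the red 40 g flap, 4 mm thick, reaching 26 mm from its pivot. 0: hangs down, closing the peg; grows to 1.5 as it is pushed towards the post and up (needs 1 to 2 N). It cannot swing outwards. An eye slid along the peg lifts it; it falls back to 0 once the eye's middle is at post x = -69 to -66 mm. The eye meets the buffers at -58 mm.
- caddy: Loose nozzle caddy, 320 g (varies), 141 mm high, standing upright. Origin: centre of its underside; z up. Dark round tray 64 mm across with four brass nozzles (to z = 36 mm); an upright aluminium plate, 6 mm thick along its x, 22 mm wide to z = 70 and 46 mm (y) from z = 70 to 105 mm, holds the window; orange grip on top. Same when turned by half a turn.
- caddy_eye (a point): Middle of the window (eye) in the caddy's plate, 87 mm above the caddy's underside. The window passes through along the caddy's x; it is 30 mm wide (y) and 16 mm high (z = 79 to 95 mm). When it hangs, the window's top edge rests on the peg, so the window's middle is 4 mm below the peg's middle.
- caddy_grip (a point): Middle of the orange grip, 124 mm above the caddy's underside: a block 18 mm (x) by 24 mm (y), z = 105 to 141 mm, to be pinched from above.
- flux_bottle: Small clear bottle, 40 mm across, 110 mm high; leave alone. Origin: centre of its underside.
- wash_bottle: White bottle with red cap, 52 mm across, 120 mm high; leave alone. Origin: centre of its underside.
- reel_a: Orange-flanged solder reel, 54 mm across, 42 mm high; leave alone. Origin: centre of its underside.
- reel_b: White-flanged solder reel, 54 mm across, 42 mm high; leave alone. Origin: centre of its underside.
- screwdriver: Blue screwdriver lying flat, 160 mm long along its x; leave alone.
- tweezers: Dark tweezers lying flat, 130 mm long along their x, 6 mm high; leave alone. Origin: near their middle, on the underside.
- clamp_plate: X-shaped aluminium spring plate from a cooler, about 135 mm from tip to tip, 6 mm high; leave alone. Origin: its centre, underside.
Things that resemble listed ones, but are neither listed nor needed, are in the scene too. What is shaped like the caddy but blue or purple is not meant.

How it is judged:
By the outcome, as a careful person would: the job done as asked, in the order asked, and still so for the second after the job is handed in, with the robot touching nothing.
It also fails if it takes over 72 s, if anything falls off the work surface, if the arm or the gripper's body presses on something with over 40 N, if the wrist force passes 120 N, or if a joint passes its speed limit or range.

## Working session

There is one attempt and no reset: what is moved stays moved. The work goes in short steps, Python scripts to look and compute and a tool call to move; the robot and the scene stay as the last step left them, time stands still between calls to the robot, and variables do not carry over. Pictures are saved under pics/ and viewed, at most 10 in all, crops included, and the job is handed in when it is done.

Besides the shell and the picture viewer there is one more tool, called after "Request:" by a JSON object that holds its "op" and its "data". drive_tool: Moves the arm, as the interface text tells. Its arguments: {"type":"object","properties":{"steps":{"type":"array","items":{"type":"array"}}},"required":["steps"]}

```bash
mkdir -p pics
cat > h.py <<'E'
import numpy as np, cv2
from rig import get_state, get_image, close_job
from scipy.spatial.transform import Rotation as R
def load(n):
    return np.load(f'{n}.npy',allow_pickle=True).item()
def grab(n,save):
    d=get_image(n); np.save(save,d,allow_pickle=True); cv2.imwrite(f'pics/{save}.png',d['img']); return d
def cam(d):
    f=d['img'].shape[0]/2/np.tan(np.radians(d['fov_y'])/2)
    Rm=cv2.Rodrigues(np.array(d['rvec'],float))[0]; t=np.array(d['tvec'],float).ravel()
    return f,Rm,t
def ray(d,u,v,fish=False):
    f,Rm,t=cam(d); x=u-d['cx']; y=v-d['cy']
    if fish:
        r=np.hypot(x,y)+1e-9; th=r/f; c=np.array([np.sin(th)*x/r,np.sin(th)*y/r,np.cos(th)])
    else: c=np.array([x/f,y/f,1.])
    return -Rm.T@t, Rm.T@c
def onz(d,u,v,z,fish=False):
    o,r=ray(d,u,v,fish); return o+r*(z-o[2])/r[2]
def deproj(d,u,v,fish=False):
    z=d['range_z'][int(v),int(u)]; o,r=ray(d,u,v,fish)
    f,Rm,t=cam(d); c=Rm@r; return o+r*z/c[2]
def tri(a,b):
    (o1,r1),(o2,r2)=a,b
    A=np.stack([r1,-r2],1); s=np.linalg.lstsq(A,o2-o1,rcond=None)[0]
    p,q=o1+r1*s[0],o2+r2*s[1]; return (p+q)/2,np.linalg.norm(p-q)
E
python3 - <<'E'
from h import *
for n in('scene','top','wrist'):
    d=grab(n,n+'0'); f,Rm,t=cam(d); print(n,d['fov_y'],-Rm.T@t,Rm[2],(d['range_z']>0).mean())
s=get_state(); print(s['tool_pos'],s['tool_rot'],s['force'],s['time_s'])
a=np.hstack([cv2.imread('pics/scene0.png'),cv2.imread('pics/top0.png')])
E
```

```text
scene 57.92818231726658 [1095.73725921  615.15991641  832.40494587] [-0.48386445 -0.57533901 -0.65943932] 0.9960683186848959
top 56.98589452064802 [ 398.86336845    1.69264333 1058.04159949] [ 0.18587569  0.025244   -0.98224893] 0.9956512451171875
wrist 65.70646984690485 [183.82919743 655.64624012 373.5658101 ] [ 0.2988055  -0.12461906 -0.94614236] 0.9958699544270834
[260.20436435 622.67018918 230.69874961] [ 1.96627459e-01  9.80478155e-01 -4.67613303e-04 -1.04756006e-04] [0.71860284 0.18141671 0.13370175] 0.15
```

View pics/scene0.png

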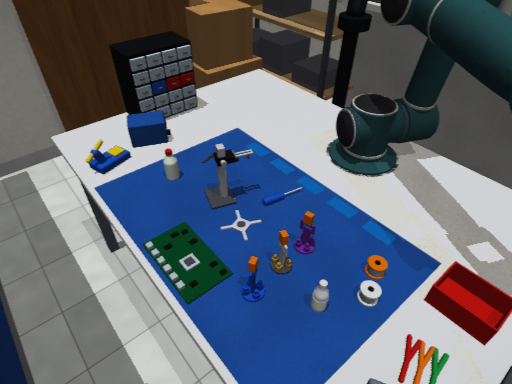

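View pics/top0.png

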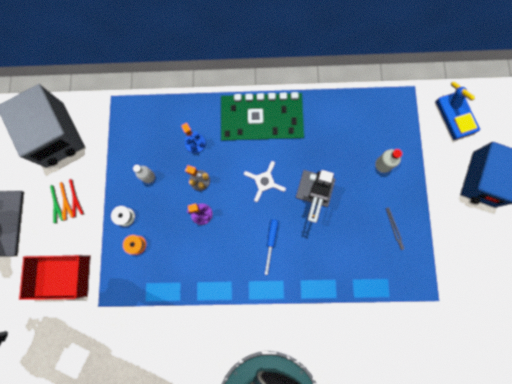

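Three caddy-shaped things: blue at top(187,130)/scene(253,265), dark with brass nozzles at top(191,170)/scene(283,240), and purple at top(194,208)/scene(308,218). The middle one fits, with a dark tray, brass nozzles and an aluminium plate. I'll confirm it in one crop.

Run:
```python
from h import *
s=cv2.imread('pics/scene0.png'); t=cv2.imread('pics/top0.png')
a=cv2.resize(s[195:310,235:335],(400,460),interpolation=cv2.INTER_CUBIC)
b=cv2.resize(s[135:215,195:265],(400,460),interpolation=cv2.INTER_CUBIC)
cv2.imwrite('pics/crop1.png',np.hstack([a,b]))
sc,tp=load('scene0'),load('top0')
def orange(d):
    h=cv2.cvtColor(d['img'],cv2.COLOR_BGR2HSV); m=cv2.inRange(h,(5,170,120),(18,255,255))
    n,l,st,c=cv2.connectedComponentsWithStats(m)
    return [(c[i].round(1),st[i,4],st[i,:4]) for i in range(1,n) if st[i,4]>15],l
for d in(sc,tp):
    for c,a,bb in orange(d)[0]: print(c,a,bb,deproj(d,*c).round(1))
# top-surface based on depth: points near caddy and post
for nm,d in(('scene',sc),('top',tp)):
    v,u=np.mgrid[0:384,0:512]; f,Rm,t=cam(d); z=d['range_z']
    P=np.stack([(u-d['cx'])/f*z,(v-d['cy'])/f*z,z],-1)-t; P=P@Rm
    np.save(nm+'P.npy',P)
    x,y,zz=P[...,0],P[...,1],P[...,2]
    m=(zz>120)&(zz<150)&(x>350)&(x<650)&(y>50)&(y<250)
    n,l,st,c=cv2.connectedComponentsWithStats(m.astype(np.uint8))
    for i in range(1,n):
        if st[i,4]>10: print(nm,'blob',c[i].round(1),st[i,4],np.median(P[l==i],0).round(1),P[l==i].max(0).round(1),P[l==i].min(0).round(1))
    for lo,hi in((205,230),(150,200)):
        m=(zz>lo)&(zz<hi)&(x>300)&(x<650)&(y>-250)&(y<-20); print(nm,lo,m.sum(),np.median(P[m],0).round(1),P[m].min(0).round(1),P[m].max(0).round(1))
```

```text
[309.2 214.1] 37 [305 211   9   7] [536.7 190.4 141.8]
[283.6 233.5] 46 [280 230   8   8] [639.8 195.5 139.2]
[377.2 262.8] 215 [368 255  19  16] [450.7 382.6  44. ]
[252.9 260.2] 56 [249 256   9   9] [759.4 212.4 142.1]
[373.  274.4] 55 [365 266  19  13] [464.9 388.6   8.8]
[422.5 360.8] 304 [414 341  21  43] [576.8 604.5  11.1]
[185.9 128.3] 34 [183 125   7   8] [754.4 208.4 141.5]
[191.  170.2] 48 [187 167   9   8] [635.8 193.  140.1]
[ 65.5 205.1] 138 [ 61 183  13  37] [569.5 599.3  15.9]
[193.2 208.2] 49 [189 205   9   7] [532.3 185.3 142.6]
[133.6 244.3] 263 [124 236  21  17] [446.2 374.8  46.3]
scene blob [309.  216.2] 90 [540.1 191.9 138.4] [546.2 203.4 144.4] [523.9 178.  120.3]
scene blob [284.1 235.3] 88 [642.3 200.  139.6] [649.3 210.8 143.9] [627.9 184.  120.7]
scene 205 65 [ 594.9 -145.1  215. ] [ 578.  -167.2  205.2] [ 608.4 -133.1  219.2]
scene 150 380 [ 574.1 -130.5  174.4] [ 486.8 -176.8  151.6] [ 615.9 -107.3  199.9]
top blob [190.5 169.7] 78 [637.5 194.4 141. ] [649.5 208.7 146.1] [627.6 182.1 120.2]
top blob [192.7 207.7] 80 [533.3 187.5 141.6] [545.9 200.2 146.3] [524.7 175.8 120. ]
top 205 133 [ 592.6 -150.7  215.8] [ 579.  -168.1  205.5] [ 608.7 -135.3  219.2]
top 150 581 [ 559.  -134.4  177.8] [ 488.2 -173.9  158.4] [ 615.  -109.8  198.5]
```

View pics/crop1.png

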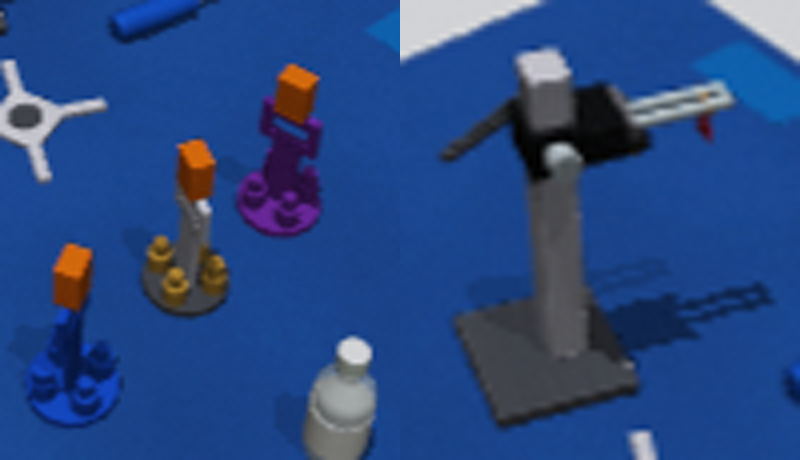

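The crop confirms it: the middle caddy, crop (190,230), has a grey plate, dark tray, brass nozzles and orange grip. On the right, the post's peg points to the upper right with the red flap hanging at (707,128). I'll move the wrist camera over the caddy.

Request:
{"op": "drive_tool", "data": {"steps": [[[0, 0, 0], [-0.85, -0.42, 0], 1], [[0, 0, 0], [-0.85, -0.42, 0], 1], [[0, 0, 0], [-0.85, -0.42, 0], 1], [[0, 0, 0], [-0.85, -0.42, 0], 1], [[0, 0, 0], [-0.85, -0.42, 0], 1], [[0, 0, 0], [-0.85, -0.42, 0], 1], [[0, 0, 0], [-0.85, -0.42, 0], 1], [[0, 0, 0], [-0.85, -0.42, 0], 1], [[0, 0, 0], [-0.85, -0.42, 0], 1], [[0, 0, 0], [-0.85, -0.42, 0], 1]]}}

```text
time_s: 1.15
tool_pos: [447.6, 407.2, 231.2]
tool_rot: [0.197, 0.98, -0.0, -0.0]
force: [0.7, 0.8, 0.7]
gripper_width: 0.997
gripper_force: 0.0
```

Request:
{"op": "drive_tool", "data": {"steps": [[[0, 0, 0], [-0.85, -0.42, 0], 1], [[0, 0, 0], [-0.85, -0.42, 0], 1], [[0, 0, 0], [-0.85, -0.42, 0], 1], [[0, 0, 0], [-0.85, -0.42, 0], 1], [[0, 0, 0], [-0.85, -0.42, 0], 1], [[0, 0, 0], [-0.85, -0.42, 0], 1], [[0, 0, 0], [-0.85, -0.42, 0], 1], [[0, 0, 0], [-0.85, -0.42, 0], 1], [[0, 0, 0], [-0.4, -0.2, 0], 1], [[0, 0, 0], [0, 0, 0], 1]]}}

```text
time_s: 2.15
tool_pos: [605.7, 225.3, 230.8]
tool_rot: [0.197, 0.98, -0.0, -0.0]
force: [0.1, 0.2, 0.2]
gripper_width: 1.001
gripper_force: 0.0
```

Run:
```python
from h import *
d=grab('wrist','wrist1'); s=get_state(); print(s['tool_pos'],s['force'],s['time_s'],s['tool_rot'])
f,Rm,t=cam(d); print('cam',-Rm.T@t,Rm[2])
h=cv2.cvtColor(d['img'],cv2.COLOR_BGR2HSV); m=cv2.inRange(h,(5,170,120),(18,255,255))
n,l,st,c=cv2.connectedComponentsWithStats(m)
v,u=np.mgrid[0:384,0:512]
for i in range(1,n):
    if st[i,4]>60:
        vs,us=np.where(l==i); P=np.array([deproj(d,a,b,True) for a,b in zip(us,vs)])
        top=P[P[:,2]>np.percentile(P[:,2],95)-3]
        r=cv2.minAreaRect(top[:,:2].astype(np.float32)); print(c[i].round(),st[i,4],P[:,2].max(),np.percentile(P[:,2],95),r, (cv2.boxPoints(r)).round(1).tolist())
        print(onz(d,*c[i],141,True).round(1))
```

```text
[605.1090998  226.23479538 230.96659111] [-0.9170965   1.01632508 -0.39869938] 2.2 [ 1.97076103e-01  9.80388136e-01 -6.06737325e-05 -3.29167374e-04]
cam [529.46800847 258.36179828 373.7956797 ] [ 0.29839413 -0.12452982 -0.94628392]
[330.   8.] 614 373.79567970332903 43.57907690965209 ((482.8381042480469, 324.152587890625), (33.116455078125, 157.84304809570312), 23.478397369384766) [[436.20001220703125, 389.8999938964844], [499.1000061035156, 245.1999969482422], [529.5, 258.3999938964844], [466.6000061035156, 403.1000061035156]]
[484.4 337.1 141. ]
[488.  53.] 557 373.79567970332903 15.665324399598193 ((535.6646728515625, 457.75653076171875), (384.6011047363281, 106.15384674072266), 72.78990936279297) [[428.1000061035156, 289.79998779296875], [529.5, 258.3999938964844], [643.2999877929688, 625.7000122070312], [541.9000244140625, 657.2000122070312]]
[558.9 480.8 141. ]
[183. 134.] 575 143.63310543043394 142.33139719163458 ((534.7220458984375, 189.9376983642578), (17.152442932128906, 22.94879150390625), 14.391436576843262) [[523.5999755859375, 198.89999389648438], [529.2999877929688, 176.6999969482422], [545.9000244140625, 181.0], [540.2000122070312, 203.1999969482422]]
[534.7 190.4 141. ]
[243. 239.] 460 373.79567970332903 142.31757888635084 ((585.1603393554688, 220.39781188964844), (23.229421615600586, 132.7855224609375), 65.64165496826172) [[519.9000244140625, 237.1999969482422], [640.9000244140625, 182.39999389648438], [650.4000244140625, 203.60000610351562], [529.5, 258.3999938964844]]
[637.7 197.1 141. ]
[301. 322.] 251 373.79567970332903 142.39306318329375 ((648.80029296875, 227.796875), (24.875263214111328, 245.10995483398438), 81.42839813232422) [[525.7999877929688, 233.8000030517578], [768.0999755859375, 197.1999969482422], [771.7999877929688, 221.8000030517578], [529.5, 258.3999938964844]]
[755.9 211.7 141. ]
```

View pics/wrist1.png

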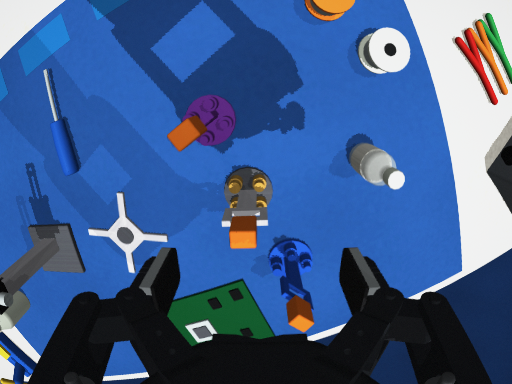

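The picture shows the target caddy at (245,205), its grip at (243,239) and its plate almost level in the image, so nearly along the tool's y. The purple one is at (190,130), the blue one at (300,310), and the peg is at the left edge. Next I'll fit the grip's pose.

```bash
cat >> h.py <<'E'
def pts(d,fish,m):
    vs,us=np.where(m&(d['range_z']>0)); return np.array([deproj(d,a,b,fish) for a,b in zip(us,vs)])
def tool(P,s):
    return (np.asarray(P)-s['tool_pos'])@R.from_quat(s['tool_rot']).as_matrix()
E
python3 - <<'E'
from h import *
d=load('wrist1'); s=get_state()
h=cv2.cvtColor(d['img'],cv2.COLOR_BGR2HSV); m=cv2.inRange(h,(5,170,120),(18,255,255))
q=np.zeros_like(m); q[205:265,215:275]=1
P=pts(d,True,(m*q)>0); T=P[P[:,2]>139]; print(len(P),len(T))
r=cv2.minAreaRect(T[:,:2].astype(np.float32)); print('grip',r,T.mean(0))
# plate shoulder edge at z~105 : grey pixels
Q=pts(d,True,(q*0+cv2.rectangle(np.zeros_like(m),(215,195),(275,228),1,-1))>0)
S=Q[(Q[:,2]>95)&(Q[:,2]<110)]; print(len(S),S.mean(0)); 
c,vec=np.linalg.eigh(np.cov(S[:,:2].T)); print('plate dir deg',np.degrees(np.arctan2(*vec[::-1,1])),np.sqrt(c))
print(S.min(0),S.max(0),cv2.minAreaRect(S[:,:2].astype(np.float32)))
ty=R.from_quat(s['tool_rot']).as_matrix()[:,1]; print('tool y deg',np.degrees(np.arctan2(ty[1],ty[0])))
# ray check: two-view triangulation of grip top centre
print('tri scene/top', tri(ray(load('top0'),191,170.2),ray(load('scene0'),283.6,233)))
print('tri wrist/top', tri(ray(load('top0'),191,170.2),ray(d,243,236,True)))
E
```

```text
459 444
grip ((638.2880859375, 196.6127166748047), (23.10706329345703, 16.72995376586914), 69.42182159423828) [637.83958822 197.05140897 141.19012332]
229 [637.28230282 198.172533   103.78422618]
plate dir deg 68.94105301856959 [ 3.12928245 17.25478246]
[626.88870099 174.5915448   95.06225377] [649.63720089 218.90548096 109.96195806] ((635.99169921875, 197.2887725830078), (46.43186950683594, 12.591541290283203), 69.53954315185547)
tool y deg 67.26794440279313
tri scene/top (array([636.8949512 , 193.30818348, 137.14813044]), np.float64(0.8521563829534002))
tri wrist/top (array([639.3545955 , 195.50079131, 130.26015308]), np.float64(2.022018285466037))
```

Request:
{"op": "drive_tool", "data": {"steps": [[[0, 0, 0], [-0.15, -0.98, -0.1], 0.5], [[0, 0, 0], [-0.15, -0.98, -0.1], 0], [[0, 0, 0], [-0.15, -0.98, -0.1], 0], [[0, 0, 0], [-0.15, -0.98, -0.1], 0], [[0, 0, 0], [-0.15, -0.98, -0.1], 0], [[0, 0, 0], [-0.15, -0.98, -0.1], 0], [[0, 0, 0], [-0.15, -0.98, -0.1], 0], [[0, 0, 0], [-0.15, -0.98, -0.1], 0], [[0, 0, 0], [-0.15, -0.98, -0.1], 0], [[0, 0, 0], [-0.15, -0.98, -0.1], 0]]}}

```text
time_s: 3.2
tool_pos: [532.6, -62.1, 261.6]
tool_rot: [0.196, 0.981, 0.0, 0.0]
force: [0.6, -0.1, -0.0]
gripper_width: 0.001
gripper_force: 0.0
```

Request:
{"op": "drive_tool", "data": {"steps": [[[0, 0, 0], [-0.15, -0.98, 0], 0], [[0, 0, 0], [-0.15, -0.6, 0], 0], [[0, 0, 0], [0, 0, 0], 0], [[0, 0, 0], [0, 0, 0], 0]]}}

```text
time_s: 3.6
tool_pos: [523.2, -108.6, 261.3]
tool_rot: [0.197, 0.98, 0.0, 0.0]
force: [0.3, 0.1, -0.0]
gripper_width: -0.001
gripper_force: 0.0
```

Run:
```python
from h import *
d=grab('wrist','wrist2'); s=get_state(); print(s['tool_pos'],s['force'],s['time_s'],s['gripper_width'])
f,Rm,t=cam(d); print('cam',-Rm.T@t,Rm[2])
```

```text
[ 523.3444117  -108.28458938  261.33744246] [ 0.57820938  1.07164786 -0.28933101] 3.65 0.0015382504729049248
cam [446.78689284 -75.7561517  404.28190029] [ 0.29940295 -0.12337103 -0.94611704]
```

View pics/wrist2.png

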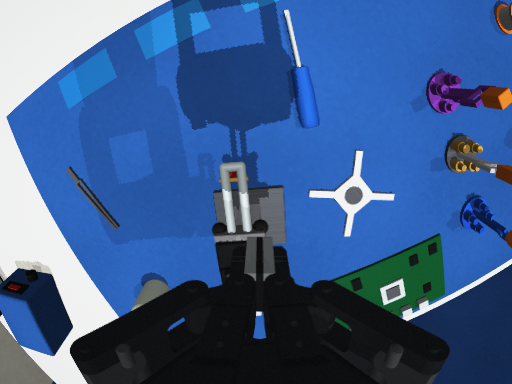

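The peg loop is clear here: tip at (233,165), bars running down to about (238,230), flap red at (233,177), plate and buffers at row 237. Next comes a fit of its pose and height.

```bash
cat > peg.py <<'E'
from h import *
def peg(d,fish=True,box=(212,158,262,236)):
    m=np.zeros((384,512),np.uint8); cv2.rectangle(m,box[:2],box[2:],1,-1)
    vs,us=np.where((m>0)&(d['range_z']>0)); P=np.array([deproj(d,a,b,fish) for a,b in zip(us,vs)])
    bgr=d['img'][vs,us].astype(int); k=(P[:,2]>145)&(P[:,2]<205)
    return P[k],bgr[k],us[k],vs[k]
E
python3 - <<'E'
from peg import *
d=load('wrist2'); P,c,u,v=peg(d)
g=(c.min(1)>95); Q=P[g]; print(len(P),len(Q),Q.min(0),Q.max(0))
print('z pct',np.percentile(Q[:,2],[5,25,50,75,90,95,99]))
# keep upper part of bars
T=Q[Q[:,2]>np.percentile(Q[:,2],25)-2]
r=cv2.minAreaRect(T[:,:2].astype(np.float32)); print(r,cv2.boxPoints(r).round(1).tolist())
w,V=np.linalg.eigh(np.cov(T[:,:2].T)); a=V[:,1]; a=a*np.sign(a[0]); print('axis deg',np.degrees(np.arctan2(a[1],a[0])),T.mean(0))
# height by rays, top vs wrist tip of the loop
n=np.array([-a[1],a[0]]); al=T[:,:2]@a; la=T[:,:2]@n
for lo in np.arange(al.min(),al.max(),8):
    k=(al>=lo)&(al<lo+8); print(lo.round(1),k.sum(),la[k].min().round(1),la[k].max().round(1),((la[k].min()+la[k].max())/2).round(1),np.percentile(T[k,2],[50,90]).round(1))
D=P[(c.max(1)<70)]; print('dark',len(D),D.min(0),D.max(0))
# top-camera check
t=load('top0'); Pt,ct,ut,vt=peg(t,False,(295,165,340,235)); k=(ct.min(1)>110)&(Pt[:,2]<200)&(Pt[:,0]<550); print('top view',k.sum(),np.percentile(Pt[k],[5,50,90],axis=0).round(1))
print(cv2.minAreaRect(Pt[k][:,:2].astype(np.float32)))
E
```

```text
2015 1410 [ 487.18972431 -156.63317852  167.74831726] [ 557.29506916 -108.52780876  177.62189768]
z pct [169.37977425 170.67926723 171.39713543 172.01935309 172.82162162
 175.62402984 176.5752808 ]
((520.2838745117188, -125.81065368652344), (40.79933547973633, 64.70059967041016), 67.79251861572266) [[482.6000061035156, -132.5], [542.5, -156.89999389648438], [557.9000244140625, -119.19999694824219], [498.0, -94.69999694824219]]
axis deg -16.271161416480314 [ 519.26948081 -126.78043549  171.58279248]
502.4 239 13.6 34.6 24.1 [171.2 172.4]
510.4 155 13.3 34.3 23.8 [171.3 172.2]
518.4 154 13.2 34.0 23.6 [171.4 172.3]
526.4 164 12.5 34.1 23.3 [171.3 172.4]
534.4 162 12.2 34.0 23.1 [171.3 172.3]
542.4 154 12.0 33.7 22.9 [171.5 172.6]
550.4 150 11.8 33.5 22.7 [171.3 172.4]
558.4 185 1.4 42.2 21.8 [172.  176.4]
566.4 31 24.8 42.2 33.5 [175.8 176.5]
dark 381 [ 535.27053381 -159.84311834  156.24570178] [ 554.99271295 -115.12959311  175.85575215]
top view 189 [[ 491.4 -148.9  167.8]
 [ 520.7 -127.5  171.7]
 [ 545.7 -115.5  174.8]]
((522.7389526367188, -129.456298828125), (29.621408462524414, 69.91570281982422), 62.67017364501953)
```

Request:
{"op": "drive_tool", "data": {"steps": [[[0, 0, 0], [-0.13, -0.64, 0], 0], [[0, 0, -4.7], [0, 0, 0.3], 0], [[0, 0, 0], [0, 0, 0.6], 0], [[0, 0, 0], [0, 0, 0.6], 0], [[0, 0, 0], [0, 0, 0.6], 0], [[0, 0, 0], [0, 0, 0.3], 0], [[0, 0, 0], [0, 0, 0.1], 0], [[0, 0, 0], [0, 0, 0], 0], [[0, 0, 0], [0, 0, 0], 0]]}}

```text
time_s: 4.55
tool_pos: [519.7, -128.7, 187.0]
tool_rot: [0.156, 0.988, -0.0, 0.0]
force: [0.6, 0.4, 0.5]
gripper_width: -0.002
gripper_force: 0.0
```

Request:
{"op": "drive_tool", "data": {"steps": [[[0, 0, 0], [0, 0, 0.03], 0], [[0, 0, 0], [0, 0, 0.03], 0], [[0, 0, 0], [0, 0, 0.03], 0], [[0, 0, 0], [0, 0, 0], 0]]}}

```text
time_s: 4.95
tool_pos: [519.5, -128.6, 183.6]
tool_rot: [0.156, 0.988, -0.0, 0.0]
force: [0.6, 0.0, -0.6]
gripper_width: -0.004
gripper_force: 0.0
```

Request:
{"op": "drive_tool", "data": {"steps": [[[0, 0, 0], [0, 0, 0.05], 0], [[0, 0, 0], [0, 0, 0.05], 0], [[0, 0, 0], [0, 0, 0.05], 0], [[0, 0, 0], [0, 0, 0.05], 0], [[0, 0, 0], [0, 0, 0.05], 0], [[0, 0, 0], [0, 0, 0], 0]]}}

```text
time_s: 5.55
tool_pos: [519.4, -128.6, 175.8]
tool_rot: [0.156, 0.988, 0.0, -0.0]
force: [-0.3, 0.6, -0.4]
gripper_width: -0.006
gripper_force: 0.0
```

Request:
{"op": "drive_tool", "data": {"steps": [[[0, 0, 0], [0, 0, 0.03], 0], [[0, 0, 0], [0, 0, 0.03], 0], [[0, 0, 0], [0, 0, 0], 0]]}}

```text
time_s: 5.85
tool_pos: [519.5, -128.6, 174.2]
tool_rot: [0.156, 0.988, 0.0, -0.0]
force: [0.3, -0.3, -0.3]
gripper_width: 0.004
gripper_force: 0.0
```

Request:
{"op": "drive_tool", "data": {"steps": [[[0, 0, 0], [0, 0, 0.02], 0], [[0, 0, 0], [0, 0, 0.02], 0], [[0, 0, 0], [0, 0, 0], 0]]}}

```text
time_s: 6.15
tool_pos: [519.5, -128.6, 173.0]
tool_rot: [0.156, 0.988, -0.0, -0.0]
force: [0.5, 0.5, -0.8]
gripper_width: -0.0
gripper_force: 0.0
```

Request:
{"op": "drive_tool", "data": {"steps": [[[0, 0, 0], [0, 0, 0.02], 0], [[0, 0, 0], [0, 0, 0.02], 0], [[0, 0, 0], [0, 0, 0], 0]]}}

```text
time_s: 6.45
tool_pos: [519.5, -128.6, 171.8]
tool_rot: [0.156, 0.988, 0.0, -0.0]
force: [-0.6, -0.2, 0.1]
gripper_width: 0.001
gripper_force: 0.0
```

Request:
{"op": "drive_tool", "data": {"steps": [[[0, 0, 0], [0, 0, 0.02], 0], [[0, 0, 0], [0, 0, 0], 0]]}}

```text
time_s: 6.65
tool_pos: [519.5, -128.6, 171.5]
tool_rot: [0.156, 0.988, -0.0, 0.0]
force: [0.1, 0.3, 1.4]
gripper_width: -0.006
gripper_force: 0.8
```

Request:
{"op": "drive_tool", "data": {"steps": [[[0, 0, 0], [0, 0, 0.02], 0], [[0, 0, 0], [0, 0, 0], 0]]}}

```text
time_s: 6.85
tool_pos: [519.6, -128.6, 171.3]
tool_rot: [0.156, 0.988, -0.0, 0.0]
force: [-1.6, -0.3, 6.0]
gripper_width: -0.004
gripper_force: 3.2
```

Request:
{"op": "drive_tool", "data": {"steps": [[[0, 0, 0], [0, 0, -1], 0], [[0, 0, 0], [0, 0, -1], 0], [[0, 0, 2.8], [0, 0, 0], 0.7], [[0, 0, 0], [0, 0.95, 0], 0.7], [[0, 0, 0], [0, 0.95, 0], 0.7], [[0, 0, 0], [0, 0.95, 0], 0.7], [[0, 0, 0], [0, 0.95, 0], 0.7], [[0, 0, 0], [0, 0.95, 0], 0.7], [[0, 0, 0], [0, 0.95, 0], 0.7], [[0, 0, 0], [0, 0.95, 0], 0.7]]}}

```text
time_s: 7.85
tool_pos: [590.5, 59.1, 230.6]
tool_rot: [0.18, 0.984, -0.0, -0.0]
force: [0.5, -0.1, -0.1]
gripper_width: 0.704
gripper_force: 0.0
```

Request:
{"op": "drive_tool", "data": {"steps": [[[0, 0, 0], [0, 0.95, 0], 0.7], [[0, 0, 0], [0, 0.95, 0], 0.7], [[0, 0, 0], [0, 0.95, 0], 0.7], [[0, 0, 0], [0, 0.95, 0], 0.7], [[0, 0, 0], [0, 0.6, 0], 0.7], [[0, 0, 0], [0, 0, 0], 0.7], [[0, 0, 0], [0, 0, 0], 0.7]]}}

```text
time_s: 8.55
tool_pos: [637.0, 181.1, 230.4]
tool_rot: [0.18, 0.984, -0.0, -0.0]
force: [-0.4, -0.3, 0.5]
gripper_width: 0.698
gripper_force: 0.0
```

Run:
```python
from h import *
d=grab('wrist','wrist3'); s=get_state(); print(s['tool_pos'],s['gripper_width'],s['time_s'])
h=cv2.cvtColor(d['img'],cv2.COLOR_BGR2HSV); m=cv2.inRange(h,(5,170,120),(18,255,255))
n,l,st,c=cv2.connectedComponentsWithStats(m)
for i in range(1,n):
    if st[i,4]>60:
        P=pts(d,True,l==i); T=P[P[:,2]>138]
        if len(T)>60: r=cv2.minAreaRect(T[:,:2].astype(np.float32)); print(c[i].round(),len(T),T.mean(0).round(1),r, 'tool/30:',(tool([*r[0],110],s)/30).round(3))
```

```text
[636.93574513 180.68519525 230.59841212] 0.700165217058765 8.6
[221.  75.] 643 [535.1 189.5 141.2] ((534.9143676757812, 189.29209899902344), (17.296979904174805, 23.43781089782715), 13.82715892791748) tool/30: [ 3.281 -0.937  4.021]
[275. 191.] 540 [638.3 196.  141.2] ((638.8365478515625, 196.0281524658203), (22.557401657104492, 17.720550537109375), 69.68367004394531) tool/30: [0.122 0.502 4.02 ]
```

Request:
{"op": "drive_tool", "data": {"steps": [[[0, 0, -0.4], [0.12, 0.5, 0.3], 0.7], [[0, 0, 0], [0, 0, 0.8], 0.7], [[0, 0, 0], [0, 0, 0.8], 0.7], [[0, 0, 0], [0, 0, 0.8], 0.7], [[0, 0, 0], [0, 0, 0.6], 0.7], [[0, 0, 0], [0, 0, 0.4], 0.7], [[0, 0, 0], [0, 0, 0.2], 0.7], [[0, 0, 0], [0, 0, 0.1], 0.7], [[0, 0, 0], [0, 0, 0], 0.7], [[0, 0, 0], [0, 0, 0], 0.5]]}}

```text
time_s: 9.6
tool_pos: [639.4, 196.7, 111.7]
tool_rot: [0.177, 0.984, 0.0, 0.001]
force: [-0.5, 0.8, 0.2]
gripper_width: 0.546
gripper_force: 0.0
```

Request:
{"op": "drive_tool", "data": {"steps": [[[0, 0, 0], [0, 0, 0], 0.4], [[0, 0, 0], [0, 0, 0], 0.35], [[0, 0, 0], [0, 0, 0], 0.31], [[0, 0, 0], [0, 0, 0], 0.28], [[0, 0, 0], [0, 0, 0], 0.25], [[0, 0, 0], [0, 0, 0], 0.2], [[0, 0, 0], [0, 0, 0], 0], [[0, 0, 0], [0, 0, 0], 0]]}}

```text
time_s: 10.4
tool_pos: [639.2, 196.5, 111.0]
tool_rot: [0.177, 0.984, -0.0, 0.0]
force: [-1.2, -2.6, 5.0]
gripper_width: 0.274
gripper_force: 60.0
```

Request:
{"op": "drive_tool", "data": {"steps": [[[0, 0, 0], [0, 0, -0.1], 0], [[0, 0, 0], [0, 0, -0.3], 0], [[0, 0, 0], [0, 0, -0.6], 0], [[0, 0, 0], [0, 0, -0.8], 0], [[0, 0, 0], [0, 0, -0.7], 0], [[0, 0, -2.4], [0, 0, -0.2], 0], [[0, 0, 0], [0.12, -0.48, 0], 0], [[0, 0, 0], [0.21, -0.8, 0], 0], [[0, 0, 0], [0.21, -0.8, 0], 0], [[0, 0, 0], [0.21, -0.8, 0], 0]]}}

```text
time_s: 11.4
tool_pos: [589.9, 120.2, 191.9]
tool_rot: [0.157, 0.988, -0.0, -0.0]
force: [0.6, 0.3, -3.6]
gripper_width: 0.269
gripper_force: 59.4
```

Request:
{"op": "drive_tool", "data": {"steps": [[[0, 0, 0], [0.21, -0.8, 0], 0], [[0, 0, 0], [0.21, -0.8, 0], 0], [[0, 0, 0], [0.21, -0.8, 0], 0], [[0, 0, 0], [0.21, -0.8, 0], 0], [[0, 0, 0], [0.21, -0.8, 0], 0], [[0, 0, 0], [0.21, -0.8, 0], 0], [[0, 0, 0], [0.21, -0.8, 0], 0], [[0, 0, 0], [0.21, -0.8, 0], 0], [[0, 0, 0], [0.21, -0.8, 0], 0], [[0, 0, 0], [0.21, -0.8, 0], 0]]}}

```text
time_s: 12.4
tool_pos: [455.7, -88.3, 192.0]
tool_rot: [0.157, 0.988, -0.0, 0.0]
force: [0.3, -0.5, -3.7]
gripper_width: 0.273
gripper_force: 59.4
```

Request:
{"op": "drive_tool", "data": {"steps": [[[0, 0, 0], [0.12, -0.48, 0], 0], [[0, 0, 0], [0, 0, 0], 0], [[0, 0, 0], [0, 0, 0], 0], [[0, 0, 0], [0, 0, 0], 0]]}}

```text
time_s: 12.8
tool_pos: [449.2, -99.6, 191.8]
tool_rot: [0.156, 0.988, 0.0, 0.0]
force: [0.2, 0.3, -3.7]
gripper_width: 0.265
gripper_force: 59.7
```

Run:
```python
from h import *
for n in('wrist','scene','top'): d=grab(n,n+'4')
s=get_state(); print(s['tool_pos'],s['tool_rot'],s['force'],s['gripper_width'],s['time_s'])
a=cv2.imread('pics/wrist4.png'); b=cv2.imread('pics/scene4.png')
b=cv2.resize(b[90:230,175:300],None,fx=2.74,fy=2.74,interpolation=cv2.INTER_CUBIC)
w=cv2.resize(a[150:384,130:386],(420,384)); cv2.imwrite('pics/c4.png',np.hstack([w,b[:384]]))
```

```text
[449.27944256 -99.5459289  191.62950282] [ 1.55877530e-01  9.87776381e-01  6.56702519e-05 -1.15999069e-04] [ 0.50076478  0.01211528 -2.61940124] 0.26877215161058393 12.95
```

View pics/c4.png

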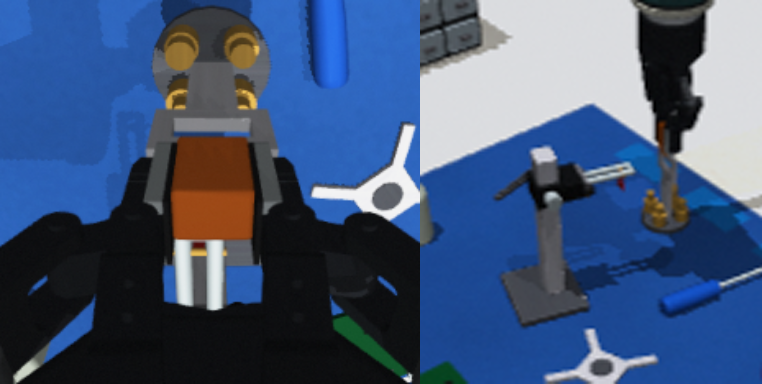

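The left half shows the grip at (212,190) with the peg bars (177–225, 270) behind it, a little left, so the tool must go to −y. The right half shows the caddy upright before the peg. Next I measure the lateral offset.

Run:
```python
from h import *
d=load('wrist4'); s=get_state()
v,u=np.mgrid[0:384,0:512]
m=(v>295)&(v<345)&(u>225)&(u<280)
vs,us=np.where(m&(d['range_z']>0)&(d['img'].min(2)>150)); P=np.array([deproj(d,a,b,True) for a,b in zip(us,vs)])
P=P[(P[:,2]>160)&(P[:,2]<185)]; T=tool(P,s); print(len(P),T.min(0),T.max(0),np.percentile(P[:,2],[50,90]))
for lo in np.arange(T[:,0].min(),T[:,0].max(),6):
    k=(T[:,0]>=lo)&(T[:,0]<lo+6); print(lo.round(1),T[k,1].min().round(1),T[k,1].max().round(1),T[k,1].mean().round(1))
h=cv2.cvtColor(d['img'],cv2.COLOR_BGR2HSV); m=cv2.inRange(h,(5,170,70),(18,255,255))
m[:225]=0;m[300:]=0;m[:,:225]=0;m[:,290:]=0
P=pts(d,True,m>0);T=tool(P,s);print('grip tool',T.min(0),T.max(0),np.percentile(P[:,2],[5,50,95]))
# plate shoulder / window: grey pixels around rows 215-240
m=np.zeros((384,512),bool); m[215:238,215:305]=1
P=pts(d,True,m);T=tool(P,s);k=(T[:,2]>3)&(T[:,2]<12);print('shoulder',k.sum(),T[k].min(0),T[k].max(0),np.median(P[k,2]))
# scene-based check of peg lateral and caddy tilt
tp=load('top0');v2=None
```

```text
746 [-93.48256295 -15.53314505  17.92365055] [-48.56218816   5.21915555  23.09404171] [171.4305395  172.36883574]
-93.5 -14.6 4.6 -1.7
-87.5 -15.3 4.6 -5.7
-81.5 -15.1 4.5 -5.3
-75.5 -15.5 5.2 -4.8
-69.5 -15.3 5.2 -5.3
-63.5 -15.1 5.1 -4.6
-57.5 -15.5 5.0 -4.6
-51.5 -14.6 4.3 -5.1
grip tool [ -8.43276802 -10.70634882 -32.73958635] [10.13767283 12.35746183  3.83537369] [192.94573391 220.96529809 222.99668477]
shoulder 88 [  2.43780559 -22.26778519   3.06504064] [ 9.02335602 23.52661785 11.95561764] 182.34467009717213
```

Request:
{"op": "drive_tool", "data": {"steps": [[[0, 0, 0], [0, -0.19, 0.02], 0], [[0, 0, 0], [-0.3, 0, 0], 0], [[0, 0, 0], [-0.4, 0, 0], 0], [[0, 0, 0], [-0.3, 0, 0], 0], [[0, 0, 0], [0, 0, 0], 0], [[0, 0, 0], [0, 0, 0], 0]]}}

```text
time_s: 13.55
tool_pos: [476.0, -114.7, 190.8]
tool_rot: [0.156, 0.988, 0.0, -0.0]
force: [-0.5, 0.8, -3.7]
gripper_width: 0.271
gripper_force: 59.6
```

```bash
cat > chk.py <<'E'
from h import *
import sys
d=get_image('wrist'); s=get_state(); np.save('w5.npy',d,allow_pickle=True)
p=s['tool_pos']; a=np.array([.951,-.309]); n=np.array([.309,.951]); print('post x',p[:2]@a-501.4-110,'lat',p[:2]@n-39.4,p,s['force'],s['time_s'])
vs,us=np.where((d['range_z']>0)&(d['img'].min(2)>140)); k=(us>215)&(us<290)&(vs>280)&(vs<350); P=np.array([deproj(d,a,b,True) for a,b in zip(us[k],vs[k])])
P=P[(P[:,2]>160)&(P[:,2]<185)]; T=tool(P,s); print(len(P),'peg y',T[:,1].min(),T[:,1].max())
h=cv2.cvtColor(d['img'],cv2.COLOR_BGR2HSV); m=cv2.inRange(h,(5,170,70),(18,255,255)); m[:200]=0;m[310:]=0;m[:,:215]=0;m[:,300:]=0
T=tool(pts(d,True,m>0),s);T=T[T[:,2]<-25];print('grip y',np.percentile(T[:,1],[1,99]),'x',np.percentile(T[:,0],[1,99]))
E
python3 chk.py
```

```text
post x -123.43097741733163 lat -1.4206295398616149 [ 475.85031629 -114.67757862  190.9041883 ] [-1.0186161   0.20710531 -3.13036531] 13.6
750 peg y -19.876260328192693 22.220649290468387
grip y [-10.33549488  12.21162899] x [-7.87233295  9.1682474 ]
```

Request:
{"op": "drive_tool", "data": {"steps": [[[0, 0, 0], [-0.15, 0, 0], 0], [[0, 0, 0], [-0.15, 0, 0], 0], [[0, 0, 0], [-0.15, 0, 0], 0], [[0, 0, 0], [-0.1, 0, 0], 0], [[0, 0, 0], [0, 0, 0], 0]]}}

```text
time_s: 14.1
tool_pos: [491.9, -119.9, 191.0]
tool_rot: [0.156, 0.988, -0.0, -0.0]
force: [0.1, -0.1, -2.9]
gripper_width: 0.271
gripper_force: 59.6
```

Request:
{"op": "drive_tool", "data": {"steps": [[[0, 0, 0], [-0.1, 0, 0], 0], [[0, 0, 0], [-0.1, 0, 0], 0], [[0, 0, 0], [-0.1, 0, 0], 0], [[0, 0, 0], [-0.1, 0, 0], 0], [[0, 0, 0], [0, 0, 0], 0]]}}

```text
time_s: 14.6
tool_pos: [503.2, -123.6, 191.0]
tool_rot: [0.156, 0.988, 0.0, -0.0]
force: [-0.4, 0.3, -3.8]
gripper_width: 0.267
gripper_force: 59.5
```

Request:
{"op": "drive_tool", "data": {"steps": [[[0, 0, 0], [-0.1, 0, 0], 0], [[0, 0, 0], [-0.1, 0, 0], 0], [[0, 0, 0], [-0.1, 0, 0], 0], [[0, 0, 0], [-0.1, 0, 0], 0], [[0, 0, 0], [0, 0, 0], 0]]}}

```text
time_s: 15.1
tool_pos: [514.7, -127.3, 191.0]
tool_rot: [0.156, 0.988, 0.0, 0.0]
force: [-1.2, 0.5, -3.9]
gripper_width: 0.273
gripper_force: 59.5
```

```bash
python3 chk.py
python3 - <<'E'
from h import *
b=grab('scene','scene5')['img']; a=load('w5')['img']
b=cv2.resize(b[115:215,195:275],None,fx=4.6,fy=4.6,interpolation=cv2.INTER_CUBIC); a=cv2.resize(a[160:384,130:386],(420,460))
cv2.imwrite('pics/c5.png',np.hstack([a,b[:460]]))
E
```

```text
post x -82.75583810900014 lat -1.439169317833013 [ 514.53120932 -127.26531335  190.99929158] [ 7.14823570e-04  5.10769521e-01 -4.44542457e+00] 15.15Traceback (most recent call last):
  File "chk.py", line 6, in <module>
    P=P[(P[:,2]>160)&(P[:,2]<185)]; T=tool(P,s); print(len(P),'peg y',T[:,1].min(),T[:,1].max())
         ~^^^^^
IndexError: too many indices for array: array is 1-dimensional, but 2 were indexed
```

View pics/c5.png

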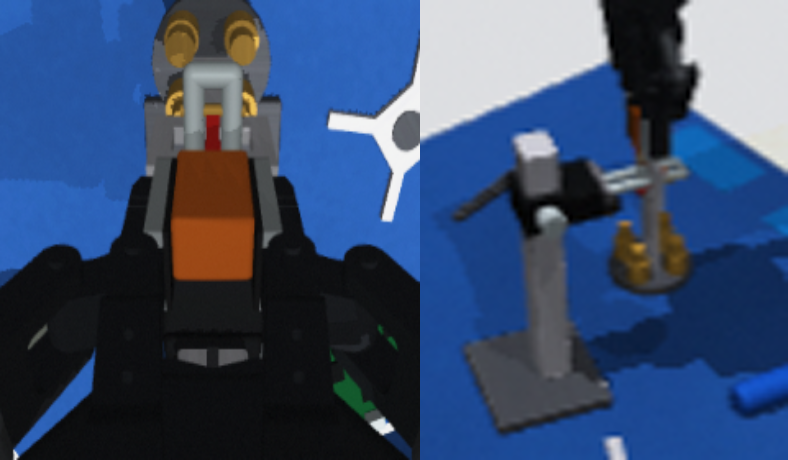

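The loop now passes through the window, centred on the grip (185–242 against 172–255), and the red flap at (212,130) is being lifted.

Request:
{"op": "drive_tool", "data": {"steps": [[[0, 0, 0], [-0.1, 0, 0], 0], [[0, 0, 0], [-0.1, 0, 0], 0], [[0, 0, 0], [-0.1, 0, 0], 0], [[0, 0, 0], [-0.1, 0, 0], 0], [[0, 0, 0], [-0.1, 0, 0], 0], [[0, 0, 0], [-0.08, 0, 0], 0], [[0, 0, 0], [-0.06, 0, 0], 0], [[0, 0, 0], [0, 0, 0], 0], [[0, 0, 0], [0, 0, 0], 0]]}}

```text
time_s: 16.1
tool_pos: [532.7, -133.1, 191.1]
tool_rot: [0.156, 0.988, -0.0, -0.0]
force: [-1.1, 1.0, -3.0]
gripper_width: 0.272
gripper_force: 59.6
```

```bash
python3 chk.py 2>/dev/null
python3 - <<'E'
from h import *
b=grab('scene','scene6')['img']; a=load('w5')['img']
b=cv2.resize(b[115:215,195:275],None,fx=4.6,fy=4.6,interpolation=cv2.INTER_CUBIC); a=cv2.resize(a[160:304,178:338],(420,378)); a=np.vstack([a,np.zeros((82,420,3),np.uint8)])
cv2.imwrite('pics/c6.png',np.hstack([a,b[:460]]))
E
```

```text
post x -63.760095070128045 lat -1.428113527992572 [ 532.60170951 -133.12517536  191.11719337] [-0.07080293  0.36533087 -3.66324525] 16.15
```

View pics/c6.png

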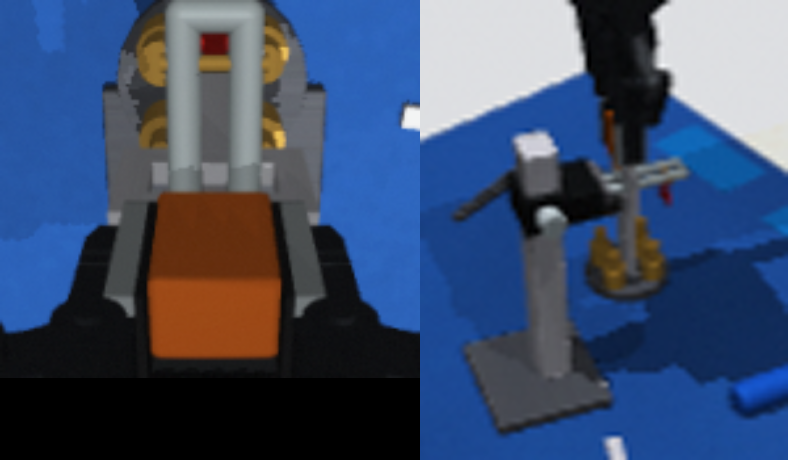

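The flap has fallen shut: it hangs red near the tip, left (213,43) and right (667,190), with the plate behind it. I'll lower the caddy onto the peg by feel.

Request:
{"op": "drive_tool", "data": {"steps": [[[0, 0, 0], [0, 0, 0.03], 0], [[0, 0, 0], [0, 0, 0.03], 0], [[0, 0, 0], [0, 0, 0.03], 0], [[0, 0, 0], [0, 0, 0], 0]]}}

```text
time_s: 16.6
tool_pos: [532.6, -133.1, 188.2]
tool_rot: [0.156, 0.988, 0.0, -0.0]
force: [-0.4, 0.4, -3.4]
gripper_width: 0.274
gripper_force: 59.6
```

Request:
{"op": "drive_tool", "data": {"steps": [[[0, 0, 0], [0, 0, 0.02], 0], [[0, 0, 0], [0, 0, 0], 0]]}}

```text
time_s: 16.8
tool_pos: [532.6, -133.1, 187.7]
tool_rot: [0.156, 0.988, -0.0, -0.0]
force: [-0.7, -0.5, -4.1]
gripper_width: 0.271
gripper_force: 59.6
```

Request:
{"op": "drive_tool", "data": {"steps": [[[0, 0, 0], [0, 0, 0.015], 0], [[0, 0, 0], [0, 0, 0], 0]]}}

```text
time_s: 17.0
tool_pos: [532.7, -133.1, 187.4]
tool_rot: [0.156, 0.988, 0.0, 0.0]
force: [-0.2, -0.2, -2.3]
gripper_width: 0.271
gripper_force: 59.7
```

Request:
{"op": "drive_tool", "data": {"steps": [[[0, 0, 0], [0, 0, 0.015], 0], [[0, 0, 0], [0, 0, 0], 0]]}}

```text
time_s: 17.2
tool_pos: [532.7, -133.2, 187.2]
tool_rot: [0.156, 0.988, -0.0, 0.0]
force: [-1.1, 0.1, 0.7]
gripper_width: 0.265
gripper_force: 60.2
```

Request:
{"op": "drive_tool", "data": {"steps": [[[0, 0, 0], [0, 0, 0], 0.28], [[0, 0, 0], [0, 0, 0], 0.29], [[0, 0, 0], [0, 0, 0], 0.31], [[0, 0, 0], [0, 0, 0], 0.34], [[0, 0, 0], [0, 0, 0], 0.38], [[0, 0, 0], [0, 0, 0], 0.45], [[0, 0, 0], [0, 0, 0], 0.55], [[0, 0, 0], [0, 0, 0], 0.55], [[0, 0, 0], [0, 0, 0], 0.55], [[0, 0, 0], [0, 0, 0], 0.55]]}}

```text
time_s: 18.2
tool_pos: [532.7, -133.1, 186.9]
tool_rot: [0.156, 0.988, -0.0, -0.0]
force: [0.2, -0.7, 0.5]
gripper_width: 0.554
gripper_force: 0.0
```

Request:
{"op": "drive_tool", "data": {"steps": [[[0, 0, 0], [0, 0, -0.1], 0.55], [[0, 0, 0], [0, 0, -0.2], 0.55], [[0, 0, 0], [0, 0, -0.4], 0.55], [[0, 0, 0], [0, 0, -0.6], 0.55], [[0, 0, 0], [0, 0, -0.8], 0.55], [[0, 0, 0], [0, 0, -0.8], 0.55], [[0, 0, 0], [0, 0, -0.8], 0.55], [[0, 0, 0], [0, 0, 0], 0.55], [[0, 0, 0], [0, 0, 0], 0.55], [[0, 0, 0], [0, 0, 0], 0.55]]}}

```text
time_s: 19.2
tool_pos: [532.5, -133.1, 297.6]
tool_rot: [0.156, 0.988, 0.0, -0.0]
force: [0.2, 0.3, 0.0]
gripper_width: 0.547
gripper_force: 0.0
```

Run:
```python
from h import *
b=grab('scene','scene7')['img']; a=grab('wrist','wrist7')['img']; s=get_state(); print(s['tool_pos'],s['force'],s['time_s'])
b=cv2.resize(b[115:215,195:275],None,fx=4.6,fy=4.6,interpolation=cv2.INTER_CUBIC); a=cv2.resize(a[100:330,140:360],(420,460))
cv2.imwrite('pics/c7.png',np.hstack([a,b[:460]]))
for n in('wrist','scene'):
  d=load(n+'7'); h=cv2.cvtColor(d['img'],cv2.COLOR_BGR2HSV); m=cv2.inRange(h,(5,170,70),(18,255,255)); k=np.zeros_like(m)
  if n=='wrist': k[150:330,200:300]=1
  else: k[115:215,195:275]=1
  P=pts(d,n=='wrist',(m*k)>0); P=P[(P[:,2]>205)]; r=cv2.minAreaRect(P[:,:2].astype(np.float32)); c=np.array(r[0]); print(n,len(P),r,np.median(P,0),'post x,lat',c@[.951,-.309]-611.4,c@[.309,.951]-39.4)
```

```text
[ 532.47067445 -133.08834472  297.29036277] [ 0.59632962  0.59120136 -0.06341504] 19.3
wrist 719 ((532.615966796875, -131.83261108398438), (23.515451431274414, 17.90138053894043), 72.67573547363281) [ 530.60331824 -131.50959144  217.56492879] post x,lat -64.14593875122068 -0.1944794006347692
scene 38 ((535.4144287109375, -131.63958740234375), (23.79985809326172, 12.60076904296875), 75.853759765625) [ 536.69468945 -127.78947849  216.18212206] post x,lat -61.544245788574244 0.8538108520507777
```

View pics/c7.png

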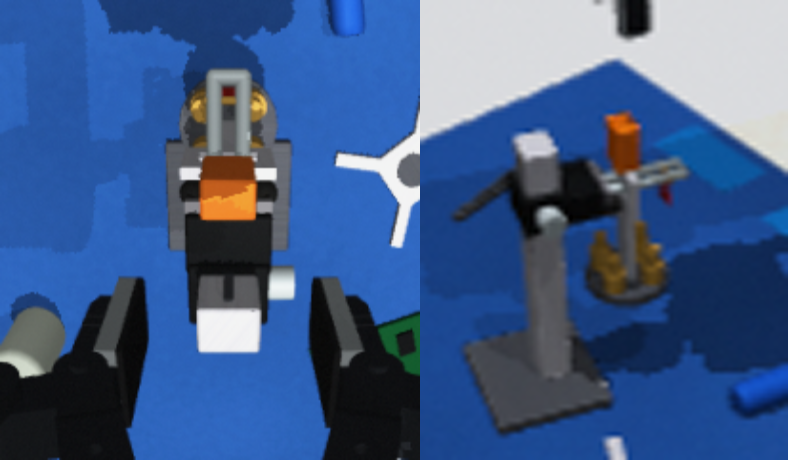

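The caddy hangs upright and centred on the peg: grip at (228,190) on the left and (622,140) on the right. The flap hangs shut in front of it at (667,190), and the gripper is clear. I'll wait one second, check stillness and hand in.

Request:
{"op": "drive_tool", "data": {"steps": [[[0, 0, 0], [0, 0, -0.3], 0.55], [[0, 0, 0], [0, 0, 0], 0.55], [[0, 0, 0], [0, 0, 0], 0.55], [[0, 0, 0], [0, 0, 0], 0.55], [[0, 0, 0], [0, 0, 0], 0.55], [[0, 0, 0], [0, 0, 0], 0.55], [[0, 0, 0], [0, 0, 0], 0.55], [[0, 0, 0], [0, 0, 0], 0.55]]}}

```text
time_s: 20.1
tool_pos: [532.7, -133.1, 306.8]
tool_rot: [0.156, 0.988, 0.0, -0.0]
force: [0.2, -0.9, 0.3]
gripper_width: 0.549
gripper_force: 0.0
```

Run:
```python
from h import *
a=load('scene7')['img'].astype(int); b=grab('scene','scene8')['img'].astype(int)
print('diff',np.abs(a-b)[135:215,195:275].max(), np.abs(a-b)[135:215,195:275].mean())
print(close_job())
```

```text
diff 58 0.87640625
the job is handed in; nothing more can be done
None
```

The caddy hangs upright and centred on the peg with the flap shut in front of it; the job was handed in at about 20 s with the gripper clear and the highest force reading about 6 N, though my last stillness check (two scene pictures a second apart) differed slightly, which I did not look into.

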